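# Switch on the tube mixer under its red guard

## Task

Switch on the tube mixer: with the fingertips, lift the red guard by its free edge and swing it back until it stays open, push the toggle beneath it all the way over to on (towards the hinge), then tip the guard forward again so that it drops fully shut over the toggle. Work gently, grasp nothing, and leave the yellow-guarded switch and everything else on the table where it is.

Things in the scene. Friction and masses are not known exactly. Their poses are not given: they have to be found in the camera images.
- red_box: Grey control box 125 (x) by 100 (y) by 60 mm high, fixed, carrying the red guard and a toggle beneath. Origin: centre of its underside, below the toggle. x axis: from its front edge (robot's side, guard's free end) to its back (hinge); z up. Hinge axis along its y at x = 40, z = 90 mm, between brackets 77 mm apart overall; toggle pivot at x = 0, z = 65 mm.
- red_guard (a joint): Angle in rad of the red guard: 0 shut, 1.85 fully back on its stop. A flap of about 50 g, 58 mm wide: shut, a level plate 4 mm thick, its underside 14 mm above the hinge axis, reaching 80 mm to the front, ending in a rolled edge. The free end swings up and back. Free hinge: balances near 1.2 rad; beyond that it rests open by itself, below it drops shut.
- red_toggle (a joint): Angle in rad of the toggle under the red guard: 0 = off, leaning 26 degrees to the front; 0.9 = on, leaning 26 degrees to the back. Round metal bat 9 mm thick with an 11 mm ball tip, 35 mm long from its pivot; it is held by friction (about 1 N at the tip) and stays where it is left.
- red_lip (a point): Middle of the rolled free edge of the red guard, a bar 9 mm thick and 60 mm wide along the box's y; shut it is 80 mm in front of the hinge axis and 16 mm above it (106 mm over the table), with free space 40 mm high beneath it down to the box's top.
- red_hinge (a point): Point on the red guard's hinge axis, mid-width; x and y axes as those of the red box.
- red_tip (a point): Centre of the ball tip of the toggle under the red guard (30 mm from its pivot).
- yellow_box: Grey control box 125 (x) by 100 (y) by 60 mm high, fixed, carrying the yellow guard and a toggle beneath. Origin: centre of its underside, below the toggle. x axis: from its front edge (robot's side, guard's free end) to its back (hinge); z up. Hinge axis along its y at x = 40, z = 90 mm, between brackets 77 mm apart overall; toggle pivot at x = 0, z = 65 mm. To be left alone.
- yellow_guard (a joint): Angle in rad of the yellow guard: 0 shut, 1.85 fully back on its stop. A flap of about 50 g, 58 mm wide: shut, a level plate 4 mm thick, its underside 14 mm above the hinge axis, reaching 80 mm to the front, ending in a rolled edge. The free end swings up and back. Free hinge: balances near 1.2 rad; beyond that it rests open by itself, below it drops shut.
- yellow_toggle (a joint): Angle in rad of the toggle under the yellow guard: 0 = off, leaning 26 degrees to the front; 0.9 = on, leaning 26 degrees to the back. Round metal bat 9 mm thick with an 11 mm ball tip, 35 mm long from its pivot; it is held by friction (about 1 N at the tip) and stays where it is left.
- rack: Bystander: blue rack, 75 by 165 by 58 mm, with orange-capped sample tubes standing in it to 104 mm; origin under its centre.
- coffee: Bystander: clear coffee tumbler, 78 mm across, 113 mm tall; origin under its centre. It stands between and somewhat behind the two boxes.
- redcup: Bystander: red paper cup with white lid, 76 mm across, 94 mm tall; origin under its centre.
- phone: Bystander: black phone lying flat, 148 by 72 by 9 mm; origin under its centre.
- wallet: Bystander: brown wallet lying flat, 95 by 110 by 14 mm; origin under its centre.
- marker: Bystander: green and white marker pen lying flat, 140 mm long, 11 mm thick; origin on its underside, 20 mm from its middle.
Not all that is in view belongs to the job. Leave any pink look-alike of the red_box alone.

How it is judged:
By the outcome, as a careful person would: the job done as asked, in the order asked, and still so for the second after the job is handed in, with the robot touching nothing.
It also fails if it takes over 56 s, if anything falls off the work surface, if the arm or the gripper's body presses on something with over 40 N, if the wrist force passes 120 N, or if a joint passes its speed limit or range.

## Robot

A 7-joint arm with a two-finger parallel gripper is mounted at the origin on the work surface. World frame = base frame: x ahead of the robot, y to its left, z up, the work surface at z = 0. Lengths are in m, angles in rad, forces in N, time in s.
With the tool pointing down it reaches from about 0.425 to 1.025 m from the base axis. Payload 3.6 kg.
Tool frame: the origin (TCP) lies at the very end of the fingers, on their centre line; the grasp point (between the pads) lies 19 mm behind it; x points along the fingers, y is the direction in which the jaws open and shut, and the axes are right-handed (so a half turn about x gives the same grasp; the last joint's range is limited). The gripper opens to 85 mm and grips with 20 to 120 N. Pads are 22 mm wide; open, the fingers measure 114 mm over their backs; the gripper's body (76 mm by 85 mm) begins 54 mm behind the grasp point. The pads swing forward as they close: fully open they stand 13 mm farther back than shut.
Start: joints at [-1.216, 0.591, 0.048, 1.609, -0.033, 0.943, -0.034], TCP at [0.314, 0.654, 0.231] pointing down, gripper open.
Joint ranges: [-2.69, 2.69], [-0.47, 2.24], [-1.27, 1.36], [0.19, 2.51], [-1.53, 4.68], [0.08, 2.07], [-3.09, 3.09]. Speed limits (rad/s): [2.57, 2.57, 3.14, 3.14, 3.14, 3.14, 3.14].

## Interface

Orientations are given as a rotation vector (axis times angle).
In Python, from station import * gives the robot as it stands.
- The arm moves only by the tool jog_arm, never from a script. Its argument "increments" is a list that holds one entry, the list of rows, each a list of 7 numbers: the shift along the world's x, y, z in m, then the turn, a rotation vector about the world's x, y, z in rad, then the opening, from 0 (shut) to 1 (fully open). A call has 1 to 8 rows; each row shifts and turns the commanded pose from where the row before left it; what a row does not reach is not made up. A row lasts 1/8 s, in which the tool goes at most 62.5 mm and 10.7 degrees, less where a joint would pass 70% of its speed; a pose out of reach is approached as far as the arm can. A call with a gripper value outside its range is refused whole. The fingers move at their own pace and stop on an object; "grip_force" is the grip in N (left out, the last holds). Time passes only in rows, so rows that do not move let the fingers close. It gives the time, the measured TCP pose, the force and the opening at its end, in the units of the state.
- observe(): the state, without advancing time (a new reading comes with each control period).
- snapshot(name): name is "side" or "top" or "wrist"; returns a dict with "pixels" (400x640x3 uint8, red, green, blue), "depth" (400x640 float32, m along the optical axis (not along the pixel's ray), 0 where there is no reading), "camera_matrix" (3x3 intrinsics, pixels), "k1" (the pictures are not rectified: a ray, as slopes to the right and down, at radius r is drawn at 1 + k1 r^2 times it, then the intrinsics apply), "rvec" (rotation vector, rad) and "tvec" (3), from world to camera coordinates, as OpenCV has them. Camera axes: x right, y down, z forward; pixel columns grow to the right and rows downward; lengths in m; the calibration is good to about 2 mm. A picture is of the moment at which its call begins.
- sign_off(): hands the job in, once; it reports no verdict.
Trained networks look in a picture, given as the dict that the camera call returned (one of the last four; its "shot" number tells which), for a name from the list of things; names that differ only in an ending like _2 or _b are one class to them, and where a whole thing is asked for, a point or a joint stands for the part that bears it (a point fixed in the world has none). Each returns a list of dicts, best first, with "p" (0 to 1); they miss things now and then, are a little off and sometimes report something else, mostly with a low value. They report only what shows in the picture. A call takes as long as a camera call. They do not tell look-alikes from the thing itself.
- recognise(target, picture): "xyz" ([x, y, z] in m, in world coordinates, good to about 4 mm: the middle of the surface that is visible of it).
The state is a dict: "time_s": time; "joint_pos": joint angles; "qd": joint speeds; "tau": joint torques, N m; "ee_pos": TCP position; "orientation": TCP orientation; "contact_force": force on the tool from outside, world axes, zero at the start; "wrist_torque": the same for the moment, N m; "finger_gap": opening from 0.0 (shut) to 1.0 (fully open).
Only numpy, scipy, OpenCV 4.12 (cv2) and the standard library are available. Lean on these libraries where they do the work, as an engineer would, in place of code of your own. Each camera call takes 0.05 s, during which the arm holds its last target. There are 200 camera calls.

## Working session

There is one attempt and no reset: what is moved stays moved. The work goes in short steps, Python scripts to look and compute and a tool call to move; the robot and the scene stay as the last step left them, time stands still between calls to the robot, and variables do not carry over. Pictures are saved under pics/ and viewed, about 8 in all and at most 12, crops included, and the job is handed in when it is done.

Besides the shell and the picture viewer there is one more tool, called after "Emit:" by a JSON object that holds its "name" and its "arguments", one argument or row to a line. jog_arm: Moves the arm, as the interface text tells. Its arguments: {"type":"object","properties":{"increments":{"type":"array","items":{"type":"array","items":{"type":"array","items":{"type":"number"}}}},"grip_force":{"type":"number"}},"required":["increments"]}

```bash
mkdir -p pics; cat > h.py <<'E'
from station import *
import numpy as np, cv2
from scipy.spatial.transform import Rotation as R
def save(s,n,crop=None,f=1):
    im=cv2.cvtColor(s["pixels"],cv2.COLOR_RGB2BGR)
    if crop: im=im[crop[1]:crop[3],crop[0]:crop[2]]
    cv2.imwrite(f"pics/{n}.png",cv2.resize(im,None,fx=f,fy=f,interpolation=cv2.INTER_CUBIC))
def proj(s,P):
    r,_=cv2.Rodrigues(np.array(s["rvec"],float)); 
    return cv2.projectPoints(np.array(P,float).reshape(-1,1,3),np.array(s["rvec"],float),np.array(s["tvec"],float),np.array(s["camera_matrix"],float),np.array([s["k1"],0,0,0.]))[0].reshape(-1,2)
def cloud(s):
    d=s["depth"].astype(float); v,u=np.mgrid[:400,:640]
    K=np.array(s["camera_matrix"],float)
    n=cv2.undistortPoints(np.stack([u,v],-1).reshape(-1,1,2).astype(float),K,np.array([s["k1"],0,0,0.])).reshape(400,640,2)
    c=np.dstack([n[...,0]*d,n[...,1]*d,d])
    r,_=cv2.Rodrigues(np.array(s["rvec"],float))
    w=(c-np.array(s["tvec"],float).ravel())@r
    w[d==0]=np.nan
    return w
E
python3 - <<'E'
from h import *
o=observe(); print({k:np.round(v,3).tolist() for k,v in o.items()})
for c in ("top","side"):
    s=snapshot(c); save(s,c+"0")
    print(c,"cam pos",np.round(-cv2.Rodrigues(np.array(s["rvec"],float))[0].T@np.array(s["tvec"],float).ravel(),3))
    for t in ("red_box","red_lip","red_hinge","red_guard","red_tip","yellow_guard","yellow_box","coffee","rack","redcup"):
        try: print(t,[(np.round(q["xyz"],3).tolist(),round(q["p"],2),proj(s,q["xyz"]).round().tolist()[0]) for q in recognise(t,s)[:4]])
        except Exception as e: print(t,e)
E
```

```text
{'time_s': 0.0, 'joint_pos': [-1.217, 0.592, 0.048, 1.61, -0.033, 0.943, -0.034], 'qd': [-0.0, 0.002, -0.001, -0.0, 0.001, 0.001, 0.001], 'tau': [0.0, -54.869, 1.547, -19.813, 0.01, 0.009, 0.0], 'ee_pos': [0.314, 0.653, 0.23], 'orientation': [0.349, 1.543, -0.353], 'contact_force': [-0.297, 0.648, 0.558], 'wrist_torque': [-0.021, 0.02, 0.001], 'finger_gap': 1.002}
top cam pos [ 0.264 -0.097  1.417]
red_box [([0.353, -0.612, 0.061], 0.78, [484.0, 263.0]), ([0.579, -0.156, 0.061], 0.66, [336.0, 195.0])]
red_lip [([0.358, -0.626, 0.111], 0.89, [494.0, 260.0]), ([0.586, -0.159, 0.108], 0.79, [338.0, 189.0]), ([0.579, -0.154, 0.061], 0.19, [336.0, 195.0])]
red_hinge [([0.574, -0.155, 0.056], 0.84, [336.0, 197.0]), ([0.349, -0.61, 0.06], 0.83, [483.0, 265.0])]
red_guard [([0.586, -0.156, 0.11], 0.86, [337.0, 189.0]), ([0.359, -0.631, 0.108], 0.56, [495.0, 260.0])]
red_tip []
yellow_guard [([0.602, 0.013, 0.111], 0.65, [282.0, 185.0]), ([0.558, 0.182, 0.109], 0.64, [227.0, 200.0])]
yellow_box [([0.548, 0.171, 0.058], 0.82, [234.0, 206.0])]
coffee [([0.604, 0.008, 0.113], 0.78, [283.0, 184.0
[... 306 characters left out ...]
lip [([0.592, -0.165, 0.11], 0.88, [337.0, 215.0]), ([0.355, -0.64, 0.107], 0.65, [261.0, 347.0])]
red_hinge [([0.352, -0.663, 0.058], 0.95, [261.0, 367.0]), ([0.583, -0.184, 0.062], 0.63, [334.0, 230.0])]
red_guard [([0.356, -0.635, 0.107], 0.82, [262.0, 346.0]), ([0.585, -0.167, 0.106], 0.67, [335.0, 217.0]), ([0.584, -0.184, 0.062], 0.41, [335.0, 230.0])]
red_tip [([0.374, 0.199, 0.017], 0.67, [273.0, 177.0])]
yellow_guard [([0.56, 0.169, 0.113], 0.66, [319.0, 160.0])]
yellow_box [([0.554, 0.155, 0.063], 0.93, [318.0, 172.0])]
coffee [([0.605, -0.016, 0.091], 0.86, [336.0, 192.0])]
rack [([0.538, 0.371, 0.065], 0.91, [310.0, 144.0])]
redcup [([0.578, -0.435, 0.091], 0.68, [342.0, 282.0])]
```

View pics/top0.png

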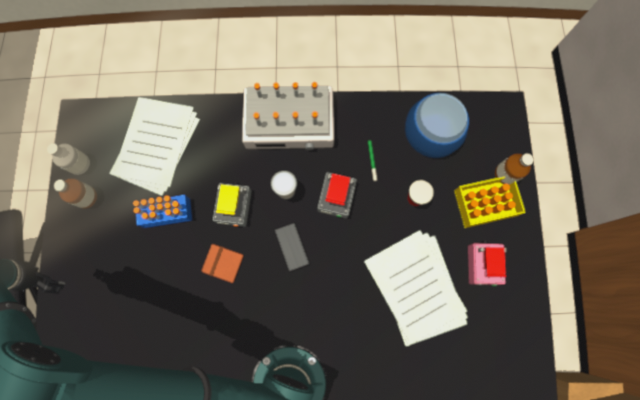

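```bash
python3 - <<'E'
from h import *
s=snapshot("top")
a=[]
im=cv2.cvtColor(s["pixels"],cv2.COLOR_RGB2BGR)
c1=cv2.resize(im[140:240,270:400],(520,400),interpolation=cv2.INTER_CUBIC)
c2=cv2.resize(im[230:300,440:530],(270,210),interpolation=cv2.INTER_CUBIC)
o=np.zeros((400,800,3),np.uint8); o[:,:520]=c1; o[:210,525:795]=c2
cv2.imwrite("pics/crop0.png",o)
# fit rectangle for box top and guard
w=cloud(s); 
for lo,hi,n in ((.052,.070,"boxtop"),(.098,.122,"guard")):
    m=(w[...,2]>lo)&(w[...,2]<hi)&(np.hypot(w[...,0]-.585,w[...,1]+.157)<.1)
    p=w[m]; r=cv2.minAreaRect(p[:,:2].astype(np.float32)); print(n,len(p),r,np.median(p[:,2]))
    print(np.round(cv2.boxPoints(r),3).tolist())
E
```

```text
boxtop 587 ((0.5863349437713623, -0.15648533403873444), (0.09993822127580643, 0.12393875420093536), 75.35481262207031) 0.058692613470903626
[[0.5139999985694885, -0.1889999955892563], [0.6340000033378601, -0.2199999988079071], [0.6589999794960022, -0.12399999797344208], [0.5389999747276306, -0.09200000017881393]]
guard 535 ((0.5873616933822632, -0.1551649421453476), (0.0636063665151596, 0.09059593081474304), 78.01978302001953) 0.10778816361768331
[[0.5360000133514404, -0.1770000010728836], [0.625, -0.19599999487400055], [0.6380000114440918, -0.13300000131130219], [0.550000011920929, -0.11500000208616257]]
```

`top0.png` shows two red-guard candidates. The one at (337,193) sits on a grey box and the one at (488,263) sits on a pink box, so the grey one fits the description. I'll confirm it in the crop.

View pics/crop0.png

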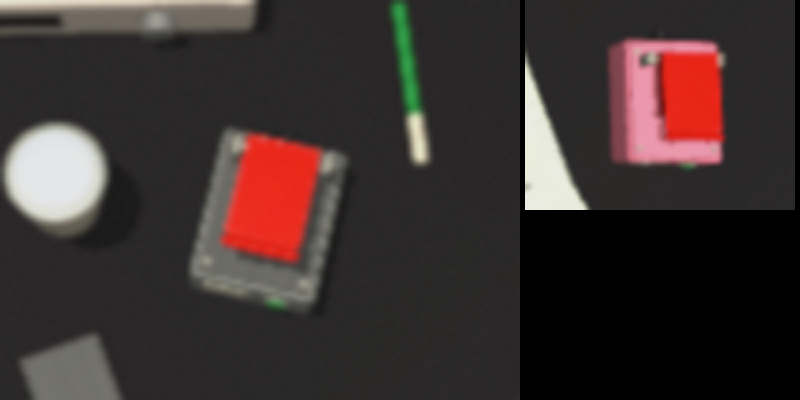

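```bash
python3 - <<'E'
from h import *
s=snapshot("side"); save(s,"side1",(240,130,440,280),4)
w=cloud(s)
for lo,hi,n in ((.052,.070,"boxtop"),(.098,.122,"guard")):
    m=(w[...,2]>lo)&(w[...,2]<hi)&(np.hypot(w[...,0]-.586,w[...,1]+.157)<.085)
    p=w[m]; r=cv2.minAreaRect(p[:,:2].astype(np.float32)); print(n,len(p),r,np.median(p[:,2]))
E
```

```text
boxtop 511 ((0.5869725942611694, -0.16415758430957794), (0.09963689744472504, 0.12483958154916763), 77.10234069824219) 0.05866709694772704
guard 349 ((0.5891357660293579, -0.15968042612075806), (0.06509289145469666, 0.08971989899873734), 76.20664978027344) 0.10697944179493182
```

View pics/side1.png

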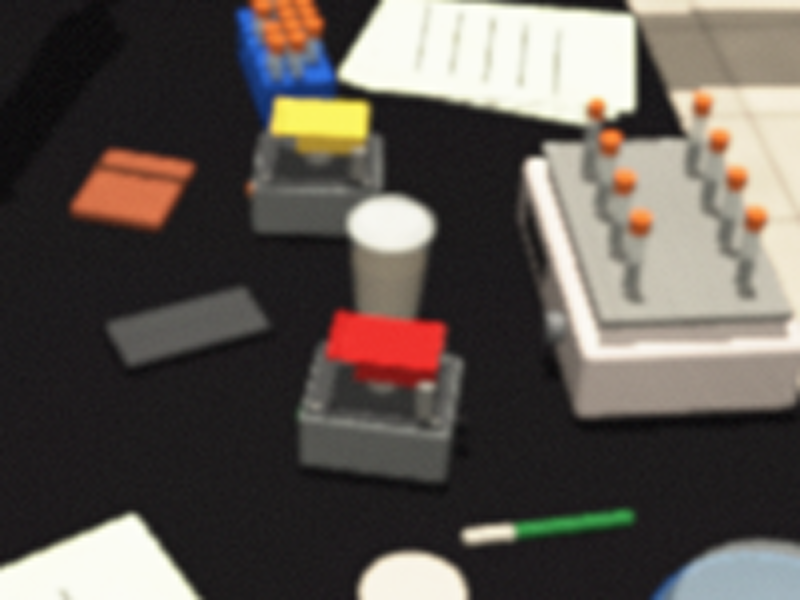

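The crop and `side1.png` confirm it. The grey box with the red guard is at (337,193) in the top view and at about (380,400) in the side crop, with its hinge brackets on the far side (+x). The look-alike has a pink body. Next I work out the geometry and the tool orientation.

```bash
cat >> h.py <<'E'
YAW=np.deg2rad(-13.5); C=np.array([.587,-.158])
bx=np.array([np.cos(YAW),np.sin(YAW),0]); by=np.array([-np.sin(YAW),np.cos(YAW),0])
def W(x,z,y=0): return np.array([*C,0])+bx*x/1e3+by*y/1e3+np.array([0,0,z/1e3])
def B(p): q=np.array(p)-np.array([*C,0]); return np.round([q@bx*1e3,q@by*1e3,q[2]*1e3],1)
def ori(t,sgn): # t = pitch below horizontal (deg)
    t=np.deg2rad(t); x=np.cos(t)*bx-np.array([0,0,np.sin(t)]); y=sgn*by
    return R.from_matrix(np.column_stack([x,y,np.cross(x,y)]))
E
python3 - <<'E'
from h import *
o=observe(); r0=R.from_rotvec(o["orientation"]); print(r0.as_matrix().round(3))
for s in(1,-1):
    for t in (90,45): 
        rv=(ori(t,s)*r0.inv()).as_rotvec(); print(s,t,rv.round(3),np.linalg.norm(rv))
def L(th): return np.array([40-80*np.cos(th)+16*np.sin(th),90+80*np.sin(th)+16*np.cos(th)])
def tcp(th,t,s,gap=0):
    t=np.deg2rad(t); d=np.array([np.cos(t),-np.sin(t)]); n=np.array([np.sin(t),np.cos(t)])
    return L(th)-n*(15.5+gap)+d*s
for th,t in((0,45),(.3,45),(.6,50),(.9,65),(1.2,80),(1.4,90),(1.6,90)):
    print(th,t,tcp(th,t,14).round(),W(*tcp(th,t,14)).round(3))
p=tcp(0,45,14,6); print("pre",W(*p).round(3),W(*(p+np.array([-60,60])*.707)).round(3))
w=cloud(snapshot("top")); m=(w[...,0]>.68)&(w[...,0]<.95)&(abs(w[...,1]+.05)<.25)&(w[...,2]>.03); q=w[m]; print("behind", q.min(0).round(3), q.max(0).round(3))
E
```

```text
[[-0.     0.433  0.901]
 [-0.     0.901 -0.433]
 [-1.    -0.    -0.   ]]
1 90 [ 0.    -0.     0.212] 0.21209419102613095
1 45 [-0.264 -0.741  0.201] 0.8120968887011167
-1 90 [-0.    -0.    -2.929] 2.929498463808835
-1 45 [ 1.067 -0.38  -2.719] 2.9457058696520684
0 45 [-41.  85.] [ 0.547 -0.148  0.085]
0.3 45 [-33. 108.] [ 0.555 -0.15   0.108]
0.6 50 [-20. 128.] [ 0.568 -0.153  0.128]
0.9 65 [ -5. 143.] [ 0.582 -0.157  0.143]
1.2 80 [ 13. 154.] [ 0.6   -0.161  0.154]
1.4 90 [ 27. 158.] [ 0.613 -0.164  0.158]
1.6 90 [ 43. 155.] [ 0.629 -0.168  0.155]
pre [ 0.543 -0.147  0.081] [ 0.502 -0.138  0.123]
behind [ 0.744 -0.15   0.03 ] [0.949 0.149 0.183]
```

Emit:
{"name": "jog_arm", "arguments": {
  "increments": [
    [[0.0118, -0.0495, 0, 0, 0, 0.01325, 0], [0.0118, -0.0495, 0, 0, 0, 0.01325, 0], [0.0118, -0.0495, 0, 0, 0, 0.01325, 0], [0.0118, -0.0495, 0, 0, 0, 0.01325, 0], [0.0118, -0.0495, 0, 0, 0, 0.01325, 0], [0.0118, -0.0495, 0, 0, 0, 0.01325, 0], [0.0118, -0.0495, 0, 0, 0, 0.01325, 0], [0.0118, -0.0495, 0, 0, 0, 0.01325, 0]]
  ],
  "grip_force": 20
}}

```text
time_s: 2.25
ee_pos: [0.4088, 0.2561, 0.2317]
orientation: [0.268, 1.553, -0.267]
contact_force: [1.2, -0.1, -0.7]
finger_gap: -0.001
```

Emit:
{"name": "jog_arm", "arguments": {
  "increments": [
    [[0.0118, -0.0495, 0, 0, 0, 0.01325, 0], [0.0118, -0.0495, 0, 0, 0, 0.01325, 0], [0.0118, -0.0495, 0, 0, 0, 0.01325, 0], [0.0118, -0.0495, 0, 0, 0, 0.01325, 0], [0.0118, -0.0495, 0, 0, 0, 0.01325, 0], [0.0118, -0.0495, 0, 0, 0, 0.01325, 0], [0.0118, -0.0495, 0, 0, 0, 0.01325, 0], [0.0118, -0.0495, 0, 0, 0, 0.01325, 0]]
  ]
}}

```text
time_s: 3.25
ee_pos: [0.5032, -0.1401, 0.2316]
orientation: [0.185, 1.562, -0.185]
contact_force: [1.2, -0.3, 0.1]
finger_gap: -0.0
```

Emit:
{"name": "jog_arm", "arguments": {
  "increments": [
    [[0, 0, 0, -0.0366, -0.1527, 0, 0], [0, 0, 0, -0.0366, -0.1527, 0, 0], [0, 0, -0.02, -0.0366, -0.1527, 0, 0], [0, 0, -0.02, -0.0366, -0.1527, 0, 0], [0, 0, -0.02, -0.0366, -0.1527, 0, 0], [0, 0, -0.02, 0, 0, 0, 0], [0, 0, 0, 0, 0, 0, 0]]
  ]
}}

```text
time_s: 4.12
ee_pos: [0.5052, -0.1382, 0.225]
orientation: [0.138, 1.086, -0.19]
contact_force: [-0.5, 0.3, -0.6]
finger_gap: 0.002
```

```bash
python3 - <<'E'
from h import *
o=observe(); print(o["joint_pos"],B(o["ee_pos"])); m=R.from_rotvec(o["orientation"]).as_matrix(); print(m.round(3),"pitch",np.degrees(np.arcsin(-m[2,0])), (ori(45,1)*R.from_matrix(m).inv()).as_rotvec().round(3))
s=snapshot("wrist"); save(s,"wrist1",None,1)
for t in ("red_lip","red_guard","red_tip"): print(t,[(B(q["xyz"]),round(q["p"],2)) for q in recognise(t,s)[:3]])
w=cloud(s); m=(w[...,2]>.098)&(w[...,2]<.122)&(np.hypot(w[...,0]-.586,w[...,1]+.157)<.085)
p=w[m]
if len(p): print(len(p),cv2.minAreaRect(p[:,:2].astype(np.float32)),np.percentile(p[:,2],[5,50,95]))
E
```

```text
[-0.04025391  0.24244071  0.26134767  2.38683469 -1.02670912  0.07897179
  2.55165254] [-8.42e+01  1.00e-01  2.25e+02]
[[ 0.452  0.22   0.864]
 [-0.085  0.975 -0.204]
 [-0.888  0.018  0.46 ]] pitch 62.594842960506675 [-0.087 -0.295 -0.016]
red_lip [(array([ -9.1,  -3.5, 110. ]), 0.93)]
red_guard [(array([-2.500e+00,  1.000e-01,  1.057e+02]), 0.86)]
red_tip [(array([-37.9, 158.5, 105.2]), 0.68)]
4403 ((0.5890359282493591, -0.1573907732963562), (0.059694886207580566, 0.09164833277463913), 76.22359466552734) [0.10730617 0.10840929 0.11031411]
```

View pics/wrist1.png

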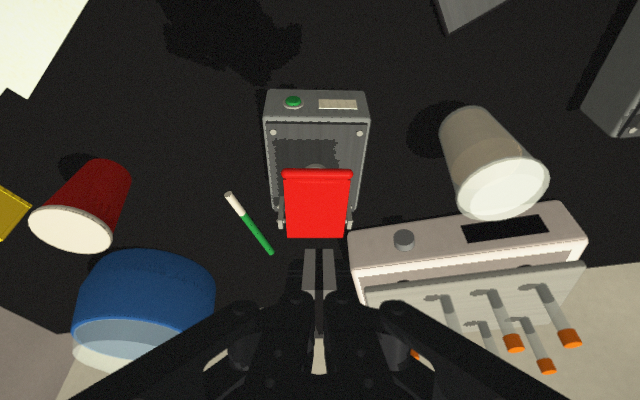

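`wrist1.png` shows the red guard at (318,205), its lip on the robot side at (317,174), and the brackets at (280,222) and (350,222), so the box pose holds. Joint 6 limits the tilt to a pitch of about 62°. I'll use about 68°, which still wedges the lip upward.

Emit:
{"name": "jog_arm", "arguments": {
  "increments": [
    [[0, 0, 0, 0.0065, 0.095, -0.016, 0], [0.002, -0.0005, -0.02, 0, 0, 0, 0], [0.002, -0.0005, -0.02, 0, 0, 0, 0], [0.002, -0.0005, -0.02, 0, 0, 0, 0], [0.001, 0, -0.024, 0, 0, 0, 0], [0, 0, 0, 0, 0, 0, 0]]
  ]
}}

```text
time_s: 5.08
ee_pos: [0.519, -0.1492, 0.16]
orientation: [0.145, 1.168, -0.176]
contact_force: [0.4, 0.9, 0.5]
finger_gap: 0.003
```

```bash
cat > st.py <<'E'
from h import *
import sys
o=observe(); m=R.from_rotvec(o["orientation"]).as_matrix()
p=float(sys.argv[1]) if len(sys.argv)>1 else 68
print("t",o["time_s"],"q",np.round(o["joint_pos"],2),"B",B(o["ee_pos"]),"F",np.round(o["contact_force"],1),"pitch",np.degrees(np.arcsin(-m[2,0])).round(1),"res",(ori(p,1)*R.from_matrix(m).inv()).as_rotvec().round(3))
E
python3 st.py
```

```text
t 5.075 q [ 0.09  0.39  0.15  2.35 -1.53  0.08  3.08] B [-68.2  -7.4 160. ] F [0.4 0.9 0.5] pitch 67.3 res [-0.018  0.017 -0.021]
```

Emit:
{"name": "jog_arm", "arguments": {
  "increments": [
    [[-0.002, 0.0005, 0.01, 0.02, 0.1, -0.01, 0], [-0.01, 0.005, 0.01, 0.04, 0.15, 0, 0], [0, 0, 0.01, 0.03, 0.12, 0, 0], [0, 0, 0.0, 0, 0, 0, 0]]
  ]
}}

```text
time_s: 5.58
ee_pos: [0.528, -0.1391, 0.1805]
orientation: [0.197, 1.399, -0.132]
contact_force: [0.5, 0.4, -0.0]
finger_gap: -0.0
```

```bash
python3 st.py 75
```

```text
t 5.575 q [-0.33  0.49  0.73  2.18 -0.8   0.57  2.35] B [-61.8   4.6 180.5] F [ 0.5  0.4 -0. ] pitch 80.3 res [-0.081 -0.087 -0.029]
```

Emit:
{"name": "jog_arm", "arguments": {
  "increments": [
    [[-0.0052, -0.0035, 0, -0.069, -0.036, -0.029, 0], [0, 0, -0.02, 0, 0, 0, 0], [0, 0, -0.02, 0, 0, 0, 0], [0, 0, -0.02, 0, 0, 0, 0], [0, 0, -0.01, 0, 0, 0, 0], [0, 0, 0, 0, 0, 0, 0]]
  ]
}}

```text
time_s: 6.32
ee_pos: [0.5171, -0.1419, 0.1082]
orientation: [0.17, 1.361, -0.2]
contact_force: [0.6, -0.1, -0.3]
finger_gap: -0.002
```

```bash
python3 st.py 78
```

```text
t 6.325 q [-0.18  0.55  0.49  2.27 -1.02  0.3   2.52] B [-71.7  -0.7 108.2] F [ 0.6 -0.1 -0.3] pitch 78.4 res [-0.007 -0.006  0.006]
```

Emit:
{"name": "jog_arm", "arguments": {
  "increments": [
    [[0.002, -0.0005, -0.011, 0, 0, 0, 0], [0.002, -0.0005, -0.011, 0, 0, 0, 0], [0.0039, -0.0009, 0, 0, 0, 0, 0], [0.0039, -0.0009, 0, 0, 0, 0, 0], [0.0029, -0.0007, 0, 0, 0, 0, 0], [0, 0, 0, 0, 0, 0, 0]]
  ]
}}

```text
time_s: 7.08
ee_pos: [0.5344, -0.1459, 0.0873]
orientation: [0.167, 1.358, -0.2]
contact_force: [1.1, -0.7, 0.7]
finger_gap: 0.002
```

```bash
python3 st.py 78
```

```text
t 7.075 q [-0.13  0.6   0.43  2.25 -1.07  0.27  2.57] B [-54.   -0.6  87.3] F [ 1.1 -0.7  0.7] pitch 78.3 res [-0.005 -0.004  0.005]
```

Emit:
{"name": "jog_arm", "arguments": {
  "increments": [
    [[0.0029, -0.0007, 0.002, 0, 0, 0, 0], [0.0025, -0.0006, 0.008, 0, 0, 0, 0], [0.0025, -0.0006, 0.008, 0, 0, 0, 0], [0.0037, -0.0009, 0.007, 0, 0, 0, 0], [0.0037, -0.0009, 0.007, 0, 0, 0, 0], [0, 0, 0, 0, 0, 0, 0]]
  ]
}}

```text
time_s: 7.82
ee_pos: [0.5502, -0.15, 0.1198]
orientation: [0.167, 1.357, -0.2]
contact_force: [-1.5, 0.2, -0.3]
finger_gap: -0.002
```

```bash
python3 st.py 78; python3 - <<'E'
from h import *
s=snapshot("side"); save(s,"side2",(280,170,400,260),5)
w=cloud(s); im=s["pixels"].astype(int); m=(im[...,0]>120)&(im[...,1]<60)&(np.hypot(w[...,0]-.586,w[...,1]+.157)<.1)
p=np.array([B(q) for q in w[m]]); print(len(p),np.percentile(p,[1,50,99],axis=0).round())
E
```

```text
t 7.825 q [-0.24  0.58  0.58  2.2  -0.96  0.38  2.45] B [-37.7  -0.8 119.8] F [-1.5  0.2 -0.3] pitch 78.2 res [-0.004 -0.003  0.006]
359 [[-27. -32.  96.]
 [ 14. -10. 117.]
 [ 53.  26. 142.]]
```

View pics/side2.png

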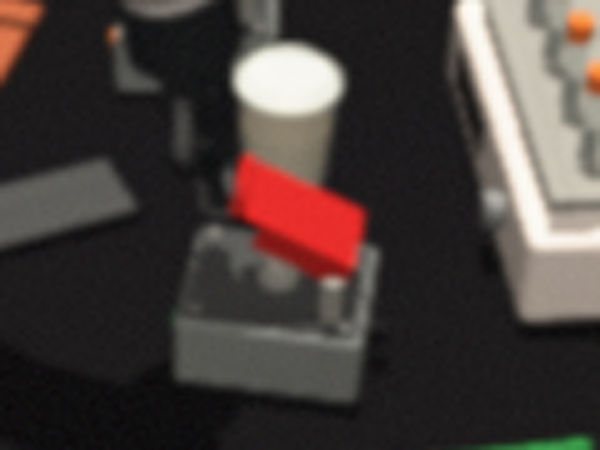

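`side2.png` shows the guard raised about 0.4 rad, with its free edge at (245,180) held by the closed fingertips at (210,190). The measured lip height of 136–142 mm matches the plan, so I continue the arc.

Emit:
{"name": "jog_arm", "arguments": {
  "increments": [
    [[0.0051, -0.0012, 0.0062, 0, 0, 0, 0], [0.0051, -0.0012, 0.0062, 0, 0, 0, 0], [0.0062, -0.0015, 0.005, 0, 0, 0, 0], [0.0062, -0.0015, 0.005, 0, 0, 0, 0], [0.007, -0.0017, 0.0037, 0, 0, 0, 0], [0.007, -0.0017, 0.0037, 0, 0, 0, 0], [0.0076, -0.0018, 0.002, 0, 0, 0, 0], [0.0076, -0.0018, 0.002, 0, 0, 0, 0]]
  ]
}}

```text
time_s: 8.88
ee_pos: [0.6014, -0.1621, 0.1528]
orientation: [0.168, 1.36, -0.2]
contact_force: [0.3, 0.5, -0.3]
finger_gap: -0.001
```

Emit:
{"name": "jog_arm", "arguments": {
  "increments": [
    [[0.0078, -0.0019, 0, 0, 0, 0, 0], [0.0078, -0.0019, 0, 0, 0, 0, 0], [0.0078, -0.0019, -0.001, 0.005, 0.02, 0, 0], [0.0078, -0.0019, -0.001, 0.005, 0.02, 0, 0], [0.0078, -0.0019, -0.001, 0.005, 0.02, 0, 0], [0, 0, 0, 0, 0, 0, 0], [0, 0, 0, 0, 0, 0, 0]]
  ]
}}

```text
time_s: 9.75
ee_pos: [0.6394, -0.1714, 0.1495]
orientation: [0.176, 1.422, -0.196]
contact_force: [-0.1, 0.6, 0.6]
finger_gap: -0.002
```

```bash
python3 st.py 78; python3 - <<'E'
from h import *
s=snapshot("side"); save(s,"side3",(280,170,400,260),5)
w=cloud(s); im=s["pixels"].astype(int); m=(im[...,0]>120)&(im[...,1]<60)&(np.hypot(w[...,0]-.586,w[...,1]+.157)<.12)
p=np.array([B(q) for q in w[m]]); print(len(p),np.percentile(p,[1,50,99],axis=0).round())
E
```

```text
t 9.75 q [-0.3   0.69  0.74  1.94 -0.79  0.66  2.25] B [ 54.1  -0.9 149.5] F [-0.1  0.6  0.6] pitch 81.9 res [-0.02  -0.065  0.006]
167 [[ 43. -33.  89.]
 [ 60. -27. 126.]
 [ 83.  30. 168.]]
```

View pics/side3.png

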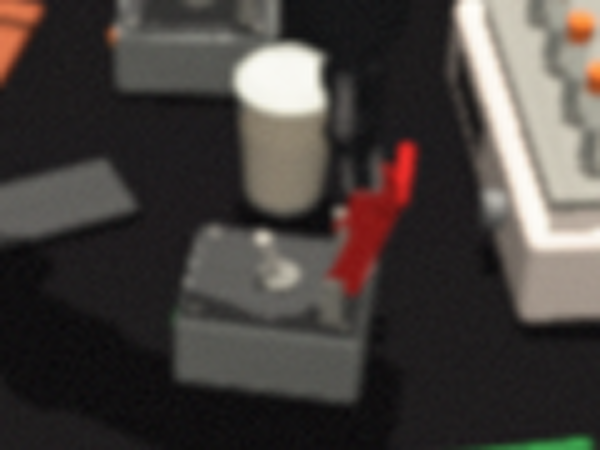

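`side3.png` shows the guard fully back, with its lip at (408,155). The toggle is exposed with its tip at (263,237), leaning to the front (off). Next I go in front of the toggle.

Emit:
{"name": "jog_arm", "arguments": {
  "increments": [
    [[-0.0191, 0.0046, 0, 0.008, 0.034, 0, 0], [-0.0191, 0.0046, 0, 0.008, 0.034, 0, 0], [-0.0191, 0.0046, 0, 0.008, 0.034, 0, 0], [-0.0191, 0.0046, 0, 0.009, 0.034, 0, 0], [-0.0191, 0.0046, 0, 0, 0, 0, 0], [0, 0, -0.015, 0, 0, 0, 0], [0, 0, -0.015, 0, 0, 0, 0], [0, 0, 0, 0, 0, 0, 0]]
  ]
}}

```text
time_s: 10.8
ee_pos: [0.5441, -0.1481, 0.1181]
orientation: [0.193, 1.563, -0.187]
contact_force: [0.0, -0.0, -0.3]
finger_gap: -0.002
```

```bash
python3 st.py 90; python3 - <<'E'
from h import *
for c in("wrist","side"):
    s=snapshot(c)
    print([(B(q["xyz"]),round(q["p"],2)) for q in recognise("red_tip",s)[:3]])
    w=cloud(s); P=(w-np.array([*C,0])); X=P@bx*1e3;Y=P@by*1e3;Z=w[...,2]*1e3
    m=(Z>80)&(Z<102)&(abs(X+5)<20)&(abs(Y)<12)
    if m.sum(): print(c,m.sum(),X[m].mean(),Y[m].mean(),np.percentile(Z[m],[5,95]))
E
```

```text
t 10.8 q [-0.32  0.68  0.74  2.08 -0.76  0.68  2.26] B [-44.   -0.4 118.1] F [ 0.  -0.  -0.3] pitch 89.8 res [-0.004  0.     0.006]
[]
[]
side 14 -7.840885674617915 -2.475741370561257 [81.48748663 99.86747874]
```

Emit:
{"name": "jog_arm", "arguments": {
  "increments": [
    [[0, 0, -0.015, 0, 0, 0, 0], [0, 0, -0.015, 0, 0, 0, 0], [0.0068, -0.0016, 0, 0, 0, 0, 0], [0.0058, -0.0014, 0, 0, 0, 0, 0], [0.0058, -0.0014, 0, 0, 0, 0, 0], [0.0058, -0.0014, 0, 0, 0, 0, 0], [0.0058, -0.0014, 0, 0, 0, 0, 0], [0, 0, 0, 0, 0, 0, 0]]
  ]
}}

```text
time_s: 12.0
ee_pos: [0.5756, -0.156, 0.09]
orientation: [0.192, 1.558, -0.188]
contact_force: [-0.2, 0.1, 0.9]
finger_gap: -0.001
```

Emit:
{"name": "jog_arm", "arguments": {
  "increments": [
    [[0.0039, -0.0009, 0, 0, 0, 0, 0], [0.0029, -0.0007, 0, 0, 0, 0, 0], [0.0019, -0.0005, 0, 0, 0, 0, 0], [0, 0, 0, 0, 0, 0, 0]]
  ]
}}

```text
time_s: 12.5
ee_pos: [0.583, -0.1578, 0.0896]
orientation: [0.193, 1.56, -0.187]
contact_force: [-1.3, -0.3, -0.9]
finger_gap: -0.0
```

```bash
python3 st.py 90
```

```text
t 12.5 q [-0.28  0.75  0.7   2.   -0.79  0.68  2.27] B [-3.9 -0.7 89.6] F [-1.3 -0.3 -0.9] pitch 89.8 res [-0.003  0.002  0.007]
```

Emit:
{"name": "jog_arm", "arguments": {
  "increments": [
    [[0.0015, -0.0004, 0, 0, 0, 0, 0], [0.0015, -0.0004, 0, 0, 0, 0, 0], [0, 0, 0, 0, 0, 0, 0]]
  ]
}}

```text
time_s: 12.88
ee_pos: [0.5847, -0.1582, 0.0895]
orientation: [0.194, 1.563, -0.187]
contact_force: [-4.3, 1.1, 0.3]
finger_gap: 0.001
```

Emit:
{"name": "jog_arm", "arguments": {
  "increments": [
    [[0.0015, -0.0004, 0, 0, 0, 0, 0], [0.0015, -0.0004, 0, 0, 0, 0, 0], [0, 0, 0, 0, 0, 0, 0]]
  ]
}}

```text
time_s: 13.25
ee_pos: [0.5851, -0.1582, 0.0893]
orientation: [0.195, 1.568, -0.185]
contact_force: [-9.0, 2.4, 4.6]
finger_gap: -0.001
```

The force rose to 9 N with almost no travel, so the toggle is at its stop. I back off and check.

Emit:
{"name": "jog_arm", "arguments": {
  "increments": [
    [[-0.0097, 0.0023, 0, 0, 0, 0, 0], [-0.0146, 0.0035, 0, 0, 0, 0, 0], [0, 0, 0.03, 0, 0, 0, 0], [0, 0, 0.04, 0, 0, 0, 0], [0, 0, 0.04, 0, 0, 0, 0], [0, 0, 0, 0, 0, 0, 0]]
  ]
}}

```text
time_s: 14.0
ee_pos: [0.5673, -0.1549, 0.2032]
orientation: [0.192, 1.551, -0.188]
contact_force: [0.4, -0.2, -0.6]
finger_gap: 0.001
```

```bash
python3 st.py 90; python3 - <<'E'
from h import *
a=snapshot("side"); b=snapshot("wrist")
f=lambda s,c:cv2.resize(cv2.cvtColor(s["pixels"],cv2.COLOR_RGB2BGR)[c[1]:c[3],c[0]:c[2]],(400,300),interpolation=cv2.INTER_CUBIC)
cv2.imwrite("pics/tog.png",np.hstack([f(a,(280,170,400,260)),f(b,(160,50,480,290))]))
for th in(0,.9): 
    an=th-np.deg2rad(26); P=W(30*np.sin(an),65+30*np.cos(an)); print(th,(proj(a,P)[0]-[280,170])*400/120,(proj(b,P)[0]-[160,50])*1.25)
E
```

```text
t 14.0 q [-0.4   0.6   0.87  1.98 -0.63  0.84  2.15] B [-19.9  -1.6 203.2] F [ 0.4 -0.2 -0.6] pitch 89.4 res [-0.001  0.011  0.007]
0 [170.10788951 158.6943369 ] [199.10149793 191.86045132]
0.9 [195.98952633 161.50246589] [199.28777129 228.45865174]
```

View pics/tog.png

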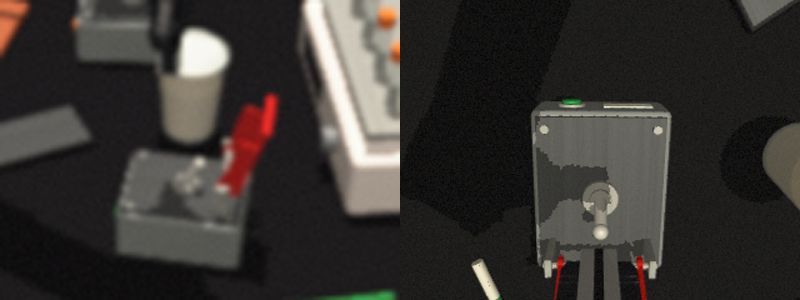

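`tog.png` shows the toggle tip at (600,232) in the right half. The on pose projects to (599,228) and the off pose to (599,192), so it is fully on. Next I go over and behind the guard.

Emit:
{"name": "jog_arm", "arguments": {
  "increments": [
    [[0.0262, -0.0063, 0.005, 0, 0, 0, 0], [0.0262, -0.0063, 0, 0, 0, 0, 0], [0.0262, -0.0063, 0, 0, 0, 0, 0], [0.0262, -0.0063, 0, 0, 0, 0, 0], [0.0266, -0.0048, 0, 0, 0, 0, 0], [0, 0, -0.02, 0, 0, 0, 0], [0, 0, -0.025, 0, 0, 0, 0], [0, 0, -0.01, 0, 0, 0, 0]]
  ]
}}

```text
time_s: 15.1
ee_pos: [0.693, -0.1823, 0.1459]
orientation: [0.195, 1.566, -0.187]
contact_force: [0.1, -0.1, 0.9]
finger_gap: -0.001
```

Emit:
{"name": "jog_arm", "arguments": {
  "increments": [
    [[-0.0097, 0.0023, 0, 0, 0, 0, 0], [-0.0078, 0.0019, 0, 0, 0, 0, 0], [-0.0078, 0.0019, 0, 0, 0, 0, 0], [-0.0078, 0.0019, 0, 0, 0, 0, 0], [0, 0, 0, 0, 0, 0, 0]]
  ]
}}

```text
time_s: 15.72
ee_pos: [0.6625, -0.1754, 0.1502]
orientation: [0.193, 1.56, -0.187]
contact_force: [0.2, 0.5, -0.3]
finger_gap: 0.002
```

```bash
python3 st.py 90
```

```text
t 15.725 q [-0.29  0.77  0.79  1.79 -0.7   0.89  2.15] B [ 77.4   0.7 150.2] F [ 0.2  0.5 -0.3] pitch 89.7 res [-0.003  0.003  0.007]
```

Emit:
{"name": "jog_arm", "arguments": {
  "increments": [
    [[-0.0058, 0.0014, 0, 0, 0, 0, 0], [-0.0058, 0.0014, 0, 0, 0, 0, 0], [-0.0058, 0.0014, 0, 0, 0, 0, 0], [-0.0058, 0.0014, 0, 0, 0, 0, 0], [-0.0058, 0.0014, 0, 0, 0, 0, 0], [-0.0058, 0.0014, 0, 0, 0, 0, 0], [-0.0058, 0.0014, 0, 0, 0, 0, 0], [-0.0058, 0.0014, 0, 0, 0, 0, 0]]
  ]
}}

```text
time_s: 16.73
ee_pos: [0.6163, -0.1643, 0.1498]
orientation: [0.193, 1.56, -0.187]
contact_force: [-0.7, -0.7, -0.0]
finger_gap: -0.001
```

Emit:
{"name": "jog_arm", "arguments": {
  "increments": [
    [[-0.0029, 0.0007, 0, 0, 0, 0, 0], [0, 0, 0, 0, 0, 0, 0], [0, 0, 0, 0, 0, 0, 0], [0, 0, 0, 0, 0, 0, 0]]
  ]
}}

```text
time_s: 17.23
ee_pos: [0.6141, -0.1638, 0.1498]
orientation: [0.192, 1.56, -0.187]
contact_force: [-0.3, -0.1, 0.9]
finger_gap: -0.004
```

```bash
python3 st.py 90; python3 - <<'E'
from h import *
s=snapshot("side"); save(s,"side4",(280,170,400,260),5)
w=cloud(s); im=s["pixels"].astype(int); m=(im[...,0]>120)&(im[...,1]<60)&(np.hypot(w[...,0]-.586,w[...,1]+.157)<.12)
p=np.array([B(q) for q in w[m]]); print(len(p),np.percentile(p,[1,50,99],axis=0).round())
E
```

```text
t 17.225 q [-0.32  0.72  0.8   1.9  -0.7   0.82  2.18] B [ 27.7   0.7 149.8] F [-0.3 -0.1  0.9] pitch 89.8 res [-0.003  0.003  0.006]
370 [[-41. -32.  89.]
 [  6.  -9. 106.]
 [ 47.  27. 112.]]
```

View pics/side4.png

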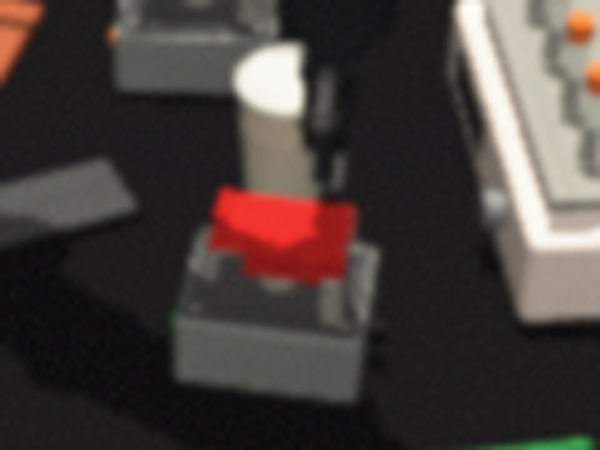

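`side4.png` shows the guard lying level and shut, from (220,200) to (355,220), with the fingers clear above it. I retreat straight up and make a last check.

Emit:
{"name": "jog_arm", "arguments": {
  "increments": [
    [[0, 0, 0.03, 0, 0, 0, 0], [0, 0, 0.04, 0, 0, 0, 0], [0, 0, 0.04, 0, 0, 0, 0], [0, 0, 0.02, 0, 0, 0, 0], [0, 0, 0, 0, 0, 0, 0], [0, 0, 0, 0, 0, 0, 0]]
  ]
}}

```text
time_s: 18.02
ee_pos: [0.613, -0.1629, 0.2781]
orientation: [0.193, 1.563, -0.187]
contact_force: [0.6, -0.2, -0.0]
finger_gap: 0.0
```

```bash
python3 st.py 90; python3 - <<'E'
from h import *
s=snapshot("side"); b=snapshot("wrist"); save(b,"wrist5")
for n,q in(("side",s),("wrist",b)):
    w=cloud(q); P=(w-np.array([*C,0])); X=P@bx*1e3;Y=P@by*1e3;Z=w[...,2]*1e3; im=q["pixels"].astype(int)
    m=(im[...,0]>120)&(im[...,1]<70)&(abs(X)<38)&(abs(Y)<25)&(Z>100)&(Z<130)
    if m.sum()>20: print(n,m.sum(),"slope",np.polyfit(X[m],Z[m],1).round(3))
for t in("coffee","redcup","yellow_guard","yellow_box"): print(t,[(np.round(q["xyz"],3).tolist(),round(q["p"],2)) for q in recognise(t,s)[:2]])
E
```

```text
t 18.025 q [-0.42  0.59  0.93  1.8  -0.55  1.04  2.06] B [ 26.4   1.3 278.1] F [ 0.6 -0.2 -0. ] pitch 89.8 res [-0.004  0.     0.006]
side 224 slope [-4.00000e-03  1.07245e+02]
wrist 4086 slope [-8.00000e-03  1.08529e+02]
coffee [([0.608, -0.015, 0.092], 0.81)]
redcup [([0.578, -0.435, 0.092], 0.73), ([0.561, 0.171, 0.112], 0.7)]
yellow_guard [([0.562, 0.173, 0.112], 0.78)]
yellow_box [([0.556, 0.154, 0.063], 0.7), ([0.589, -0.165, 0.107], 0.39)]
```

View pics/wrist5.png

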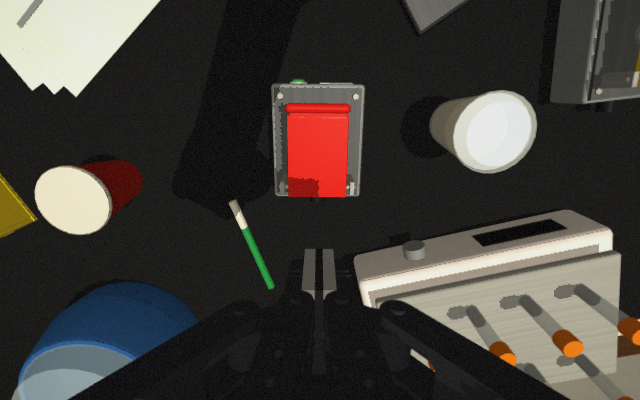

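`wrist5.png` shows the red guard shut from (318,107) to (318,195), with the bystanders in their places. The plate slope is about 0 at a height of 108 mm.

```bash
python3 -c "from station import *; print(sign_off())"
```

```text
the job is handed in; nothing more can be done
None
```

The tube mixer is switched on and the red guard is shut over the toggle. I handed the job in just after 18 s.

- **Guard opened:** With closed fingertips I lifted the free edge of the grey box's red guard and swung it back to its stop. The pink look-alike was not touched.
- **Toggle on:** I pushed it toward the hinge until it stopped, at about 9 N. After backing off, the picture showed the tip where the on pose should be, about 4 px away in the enlarged crop.
- **Guard closed:** I tipped it forward past its balance point from behind and it dropped shut. I then withdrew to about 28 cm above the table, touching nothing.

**Last checks:** The guard plate lies level at about 108 mm (slope under 0.01) in both the side and wrist cameras. The coffee, red cup and yellow guard were found within about 4 mm of where they started, which is the networks' accuracy. I did not measure the rack, phone, wallet and marker again; nothing went near them, and the marker looked in place in the last picture.

**What disagreed:**
- The 45° fingertip tilt I planned was out of joint range, so I lifted at about 78° instead.
- The trained network never found the toggle tip where it is, so I confirmed it by picture, depth and contact force. The toggle is hidden now that the guard is shut.
- In the last check the networks also gave two wrong matches: the yellow guard as "redcup" and the red guard as "yellow_box". I disregarded them.

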